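# Jack up one side of a mantel clock and hold it

## Task

The mantel clock's stand has to be raised on one side so a colleague can get at its feet: first lay the round rubber pad centred on the small saddle of the lever jack and let go of it, then bring the jack, standing flat on the counter, in under the stand so that saddle and pad are right below the lift stud marked by the brass tab. Pump the handle once as a trial (all the way down so the stand lifts, then let it come fully up again), press it all the way down a second time and finish holding it down there, with the stand resting on the pad. Do not push on the stand or clock with the hand or shove them about, and leave the other things on the counter where they are.

Things in the scene. Friction and masses are not known exactly. Their poses are not given: they have to be found in the camera images.
- pad: loose round black rubber lift pad, 50 mm diameter, 20 mm thick, 50 g, lying flat; origin at the centre of its underside, z up
- jack: loose lever jack, 0.9 kg. Origin on the counter below its grey carrying post (34 mm in x, 30 in y, top 120 high: grip it across y, slide or carry). +x points to the nose (saddle end), -x to the handle, which slopes up from the post. Base plate 10 thick: 90 wide from x = -190 to -20, then 40 wide to x = 120. A 12 wide web, top 30 high, joins post and saddle
- saddle_top (a point): centre of the flat top of the jack's round steel saddle (36 mm diameter, 8 thick, on a thinner stem), 90 mm ahead (+x) of the jack's origin; 50 mm above the counter with the handle up; rises straight up 50 mm per rad of handle travel, 25 mm in all
- paddle (a point): centre of the top of the black press paddle at the handle's end (56 mm along the handle, 44 across, 12 thick), 165 mm from the hinge axis, which lies across the jack in the post, 62 mm high. Up: 148 mm behind the post's centre, 135 mm high, sloping up 0.42 rad away from the post; right down: 165 mm behind, 55 mm high, sloping down 0.08 rad
- pump (a joint): angle of the jack's handle, rad: 0 fully up, 0.50 fully down on its stop. A spring returns it and there is no catch: let go, and it comes up and the load goes down. About 2 to 5 N on the paddle moves it empty, 6 to 12 N under load. The pad on the saddle meets the stud at about 0.20
- stand: loose dark wooden stand with the mantel clock fixed on it, 2 to 3 kg. Board 220 mm (x) by 260 (y), 92 to 112 mm above the counter, on four 28 mm square legs centred at x +-92, y +-112; clock from x = -65 to 105, top 272 high. Origin on the counter under the board's centre. The side to lift is its -x side: a jack coming straight in has the same x direction as the stand
- lift_point (a point): lowest point of the round brass lift stud (28 mm diameter) beneath the board, 20 mm in from its -x edge and 20 mm to +y of that edge's middle; 80 mm above the counter at the start, 10 mm above a pad on the lowered saddle; polished, it slides some 6 mm inwards on the pad as the stand tilts up. The brass tab (34 mm wide) on top of the board over it projects 16 mm past the edge
- books: bystander: pile of red books, 130 x 190 x 62 tall mm; origin under its centre
- mug: bystander: white mug, 76 across, 85 tall mm; origin under its centre
- vase: bystander: small blue vase, 90 across, 155 tall mm; origin under its centre
- tin: bystander: round brass tin with a lid, 62 across, 26 tall mm; origin under its centre
- seal: bystander: stone seal with a ball top, 28 square, 64 tall mm; origin under its centre
- driver: bystander: wooden-handled screwdriver lying flat; origin under its length
- dish: bystander: low white plate, 100 across, 22 tall mm; origin under its centre
There are look-alikes about, which are no part of the job. Several things have the shape of the pad; the one meant has the colours described above.

How it is judged:
On the way, in this order (a step that is already met when the one before it is completed fails the run):
1. the pad lies flat and centred on the jack's saddle, released (horizontal distance between pad and saddle_top below 0.012 m and z of pad in the frame of saddle_top between -0.003 and 0.005 m and angle between pad's own z axis and vertical below 0.12 rad and contact force between the fingers and pad below 0.1 N and linear speed of pad below 0.03 m/s), for 0.2 s.
2. the jack stands with saddle and pad right under the lift stud, handle still up (horizontal distance between pad and saddle_top below 0.012 m and z of pad in the frame of saddle_top between -0.003 and 0.005 m and angle between pad's own z axis and vertical below 0.12 rad and horizontal distance between saddle_top and lift_point below 0.014 m and value of joint pump below 0.1 rad and angle between jack's own z axis and vertical below 0.05 rad and height (world z) of jack below 0.006 m and linear speed of jack below 0.02 m/s), for 0.2 s.
3. trial stroke: handle all the way down, the stand lifted by the pad (value of joint pump above 0.42 rad and height (world z) of lift_point above 0.088 m and contact force between pad and stand above 3 N and contact force between each of the arm, the fingers and stand below 0.2 N), for 0.1 s.
4. handle let fully up again (value of joint pump below 0.1 rad), for 0.1 s.
At the end, for the whole second after the job is handed in: For the last second the robot presses the handle 0.42 rad or more down, the stud is 88 mm or more up, carried by the pad (over 3 N), not by the arm, stand still; pad flat within 12 mm of the saddle centre, saddle within 18 mm of the stud, jack flat on the counter (all of step 3 and horizontal distance between pad and saddle_top below 0.012 m and z of pad in the frame of saddle_top between -0.003 and 0.005 m and angle between pad's own z axis and vertical below 0.12 rad and horizontal distance between saddle_top and lift_point below 0.018 m and contact force between any of the fingers, the arm and jack above 2 N and linear speed of stand below 0.01 m/s and angular speed of stand below 0.05 rad/s and angle between jack's own z axis and vertical below 0.05 rad); the arm keeps its last pose, push and grip.
It fails at once if the stand is shoved (its middle moves more than 30 mm) (distance of stand from where it was at the start of the episode above 0.03 m).
It fails at once if the robot pushes on the stand or clock (contact force between any of the fingers, the arm and stand above 5 N).
It fails at once if a bystander is moved by more than 30 mm (distance of any of books, mug, vase, tin, seal, driver, dish from where it was at the start of the episode above 0.03 m).
It also fails if it takes over 64 s, if anything falls off the work surface, if the arm or the gripper's body presses on something with over 40 N, if the wrist force passes 120 N, or if a joint passes its speed limit or range.

## Robot

A 7-joint arm with a two-finger parallel gripper is mounted at the origin on the work surface. World frame = base frame: x ahead of the robot, y to its left, z up, the work surface at z = 0. Lengths are in m, angles in rad, forces in N, time in s.
With the tool pointing down it reaches from about 0.425 to 0.875 m from the base axis. Payload 8.4 kg.
Tool frame: the origin (TCP) lies between the finger pads; the fingertips stand 22 mm ahead of it and the grasp point (between the pads) lies 3 mm ahead of it; z points along the fingers, y is the line along which they close (so a half turn about z gives the same grasp; the last joint's range is limited). The gripper opens to 85 mm and grips with 20 to 120 N. Pads are 22 mm wide; open, the fingers measure 114 mm over their backs; the gripper's body (76 mm by 85 mm) begins 54 mm behind the grasp point. The pads swing forward as they close: fully open they stand 13 mm farther back than shut.
Start: joints at [-1.29, 0.333, 0.04, 1.465, -0.013, 1.343, -0.059], TCP at [0.241, 0.604, 0.253] pointing down, gripper open.
Joint ranges: [-2.58, 2.58], [-0.38, 2.09], [-1.3, 1.39], [0.25, 2.4], [-1.5, 4.64], [0.08, 2.09], [-2.65, 2.65]. Speed limits (rad/s): [2.22, 2.22, 2.79, 2.79, 3.14, 3.14, 3.14].

## Interface

Orientations are given as a rotation vector (axis times angle).
In Python, from workcell import robot gives the robot as it stands.
- The arm moves only by the shell command python3 -m crank 'ROWS'. ROWS is JSON, a list of rows, each an object with "travel": the shift along the tool's x, y, z in cm, a list of three; "spin": the turn about the tool's z in degrees; "fingers": the opening in per cent of the stroke, from 0 (shut) to 100 (fully open). A call has 1 to 10 rows; each row shifts and turns the commanded pose from where the row before left it, along the tool's axes as they then stand; what a row does not reach is not made up. A row lasts 1/8 s, in which the tool goes at most 62.5 mm and 10.7 degrees, less where a joint would pass 70% of its speed; a pose out of reach is approached as far as the arm can. A call with a gripper value outside its range is refused whole. The fingers move at their own pace and stop on an object; the grip force is fixed at half the most. Time passes only in rows, so rows that do not move let the fingers close. It gives the time, the measured TCP pose, the force, the opening and the grip force at its end, in the units of the state.
- robot.get_obs(): the state, without advancing time (a new reading comes with each control period).
- robot.snapshot(name): name is "scene" or "top" or "wrist"; returns (picture, depth): 420x560x3 uint8, blue, green, red; 420x560 float32, m along the optical axis (not along the pixel's ray), 0 where there is no reading.
- robot.camera_params(name): a dict with "K" (3x3 intrinsics, pixels), "rvec" (rotation vector, rad) and "tvec" (3), from world to camera coordinates, as OpenCV has them. Camera axes: x right, y down, z forward; pixel columns grow to the right and rows downward; lengths in m; the calibration is good to about 2 mm. A picture is of the moment at which its call begins: read the wrist's pose just before it. camera_params takes no time and is no camera call; for the wrist camera it gives the pose at the moment of the call.
- robot.finish_job(): hands the job in; it is judged then, once.
The state is a dict: "time_s": time; "joint_positions": joint angles; "dq": joint speeds; "joint_torque": joint torques, N m; "ee_pos": TCP position; "orientation": TCP orientation; "ft_force": force on the tool from outside, world axes, zero at the start; "wrist_torque": the same for the moment, N m; "grip_width": finger opening in m; "finger_force": force on a finger pad.
Only numpy, scipy, OpenCV 4.12 (cv2) and the standard library are available. Lean on these libraries where they do the work, as an engineer would, in place of code of your own. Each camera call takes 0.05 s, during which the arm holds its last target. There are 200 camera calls.

## Working session

There is one attempt and no reset: what is moved stays moved. The work goes in short steps, Python scripts to look and compute and a shell command to move; the robot and the scene stay as the last step left them, time stands still between calls to the robot, and variables do not carry over. Pictures are saved under pics/ and viewed, at most 10 in all, crops included, and the job is handed in when it is done.

```bash
mkdir -p pics; cat > h.py <<'E'
import numpy as np, cv2
from workcell import robot
def cam(n):
    p=robot.camera_params(n); R=cv2.Rodrigues(np.array(p["rvec"],float))[0]
    return np.array(p["K"],float),R,np.array(p["tvec"],float).ravel()
def ray(c,u,v,z):
    K,R,t=c; o=-R.T@t; d=R.T@np.linalg.inv(K)@[u,v,1]
    return o+d*(z-o[2])/d[2]
def cloud(c,D):
    K,R,t=c; v,u=np.indices(D.shape); 
    P=np.stack([(u-K[0,2])/K[0,0]*D,(v-K[1,2])/K[1,1]*D,D],-1)
    return (P-t)@R
def proj(c,P):
    K,R,t=c; q=K@(R@np.array(P,float)+t); return q[:2]/q[2]
E
python3 - <<'E'
from h import *
for n in("scene","top"):
    c=cam(n); im,D=robot.snapshot(n); cv2.imwrite(f"pics/{n}0.png",im); np.savez(f"{n}0.npz",im=im,D=D,K=c[0],R=c[1],t=c[2])
    print(n,-c[1].T@c[2],c[0][0,0])
o=robot.get_obs();print(o)
E
```

```text
scene [ 1.1099193  -0.33397835  1.04229099] 501.0099186979787
top [0.39694592 0.12455906 1.17374565] 383.42914244295065
{'time_s': 0.1, 'joint_positions': array([-1.29020747,  0.33380833,  0.03989525,  1.46618198, -0.01340136,
        1.34330212, -0.05847206]), 'dq': array([ 0.00101826, -0.00307406, -0.00146593, -0.00094655, -0.0004056 ,
       -0.00066175, -0.00115081]), 'joint_torque': array([ 3.83476261e-03, -6.60006595e+01,  1.37057584e+00, -4.06471324e+01,
        1.72469899e-02,  9.00410058e-03,  2.73092354e-05]), 'ee_pos': array([0.24086309, 0.60331591, 0.25253154]), 'orientation': array([-5.92972937e-01, -3.08494825e+00,  2.23565825e-03]), 'ft_force': array([-0.66470177, -0.97338285,  0.51606785]), 'wrist_torque': array([ 0.01694581,  0.03084977, -0.02967706]), 'finger_force': 0.0, 'grip_width': 0.08562942648422577}
```

View pics/top0.png

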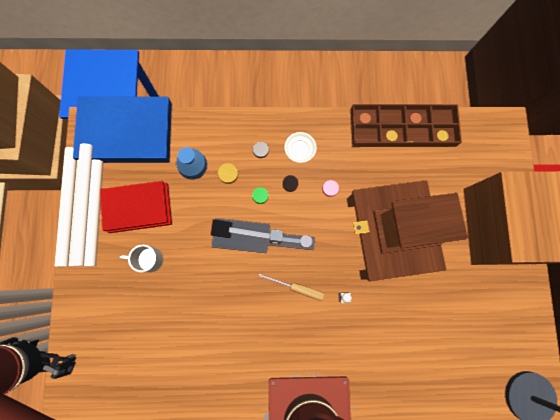

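View pics/scene0.png

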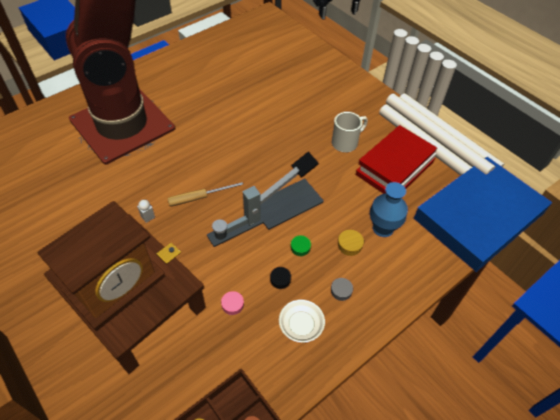

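Top view: the round candidates are black (290,184), green (260,195), pink (331,188), grey (261,149) and the brass tin (228,173). I choose black and will check it in a crop. The jack's post is at (276,236), the saddle at (306,241), the paddle at (221,229) and the brass tab at (361,228). The stand is to the right.

```bash
python3 - <<'E'
from h import *
for n in("top","scene"):
    d=np.load(n+"0.npz"); c=(d["K"],d["R"],d["t"]); im=d["im"]; D=d["D"]; P=cloud(c,D)
    hsv=cv2.cvtColor(im,cv2.COLOR_BGR2HSV).astype(int); H,S,V=hsv[...,0],hsv[...,1],hsv[...,2]
    X,Y,Z=P[...,0],P[...,1],P[...,2]
    ok=(D>0)&(X>.25)&(X<.8)&(Y<.75)&(Y>-.4)
    def comps(m,name,amin=25):
        k,l,s,ce=cv2.connectedComponentsWithStats(m.astype(np.uint8))
        for i in range(1,k):
            if s[i,4]>=amin:
                q=P[l==i]; print(n,name,ce[i].round(1),s[i,4],'mean',q.mean(0).round(4),'med',np.median(q,0).round(4))
    comps(ok&(V<60)&(Z>.012)&(Z<.2),"black")
    # pad ray
    comps(ok&(S<70)&(V>60)&(Z>.040)&(Z<.060)&(V<215),"grey50",15)
    comps(ok&(S<80)&(V>60)&(Z>.105)&(Z<.135)&(V<215),"grey120",8)
    comps(ok&(H>17)&(H<32)&(S>130)&(Z>.10)&(Z<.13),"tab",8)
    # board top plane
    m=ok&(Z>.104)&(Z<.12)&(Y<.15)&(S>60)&(V<140)
    k,l,s,ce=cv2.connectedComponentsWithStats(m.astype(np.uint8)); i=1+np.argmax(s[1:,4]); q=P[l==i]
    r=cv2.minAreaRect((q[:,:2]*1000).astype(np.float32)); print(n,"board",r,cv2.boxPoints(r).round(0).tolist(),np.median(q[:,2]))
    m=ok&(Z>.006)&(Z<.016)&(S<110)&(V<150); 
    k,l,s,ce=cv2.connectedComponentsWithStats(m.astype(np.uint8)); i=1+np.argmax(s[1:,4]); q=P[l==i]
    r=cv2.minAreaRect((q[:,:2]*1000).astype(np.float32)); print(n,"base",s[i,4],r,cv2.boxPoints(r).round(0).tolist())
    cv2.imwrite(f"pics/crop_{n}.png",cv2.resize(im[130:290,190:480] if n=="top" else im[140:350,30:340],None,fx=2.5,fy=2.5,interpolation=2))
E
```

```text
top black [137.6 159.3] 220 mean [0.7636 0.5106 0.0264] med [0.7613 0.5093 0.0267]
top black [289.3 183.1] 142 mean [0.6866 0.0437 0.0213] med [0.6868 0.0444 0.0213]
top black [220.9 228.3] 293 mean [0.5325 0.2401 0.1359] med [0.533 0.24  0.136]
top black [364.2 274.7] 35 mean [ 0.4039 -0.1624  0.0683] med [ 0.4032 -0.1625  0.0664]
top grey50 [ 86.9 208.1] 186 mean [0.6086 0.6428 0.0503] med [0.6032 0.6428 0.0505]
top grey50 [304.6 240.7] 88 mean [0.5047 0.0041 0.0512] med [0.5041 0.003  0.0512]
top grey50 [136. 257.] 60 mean [0.4628 0.4926 0.0502] med [0.4629 0.4954 0.0512]
top grey50 [155.5 260.1] 51 mean [0.4533 0.4364 0.0498] med [0.4528 0.4334 0.0494]
top grey50 [342.1 296.8] 24 mean [ 0.3425 -0.0993  0.0527] med [ 0.3433 -0.0979  0.0546]
top grey120 [237.6 230.8] 97 mean [0.5277 0.1962 0.1166] med [0.5275 0.1977 0.1162]
top grey120 [358.5 227. ] 8 mean [ 0.5344 -0.1397  0.1222] med [ 0.5345 -0.1394  0.122 ]
top grey120 [275.5 235.2] 133 mean [0.5139 0.0915 0.1199] med [0.5143 0.0904 0.1202]
top tab [361.1 226.8] 155 mean [ 0.5357 -0.1483  0.117 ] med [ 0.5353 -0.1494  0.1174]
t
[... 1719 characters left out ...]
[0.5288 0.1987 0.116 ] med [0.5291 0.1987 0.1152]
scene grey120 [251.3 193.9] 192 mean [0.5187 0.0904 0.1174] med [0.52   0.0906 0.1189]
scene grey120 [171.  249.2] 12 mean [ 0.5347 -0.1384  0.1198] med [ 0.535  -0.1385  0.1191]
scene tab [168.2 252.9] 256 mean [ 0.5362 -0.147   0.1154] med [ 0.5376 -0.1479  0.1154]
scene board ((530.03173828125, -253.07308959960938), (263.2633361816406, 220.42234802246094), 6.99676513671875) [[386.0, -160.0], [413.0, -378.0], [674.0, -346.0], [647.0, -128.0]] 0.11169104829626766
scene base 1963 ((522.5370483398438, 126.9127426147461), (308.12249755859375, 93.12054443359375), 84.55461120605469) [[462.0, -22.0], [554.0, -31.0], [584.0, 276.0], [491.0, 285.0]]
```

View pics/crop_top.png

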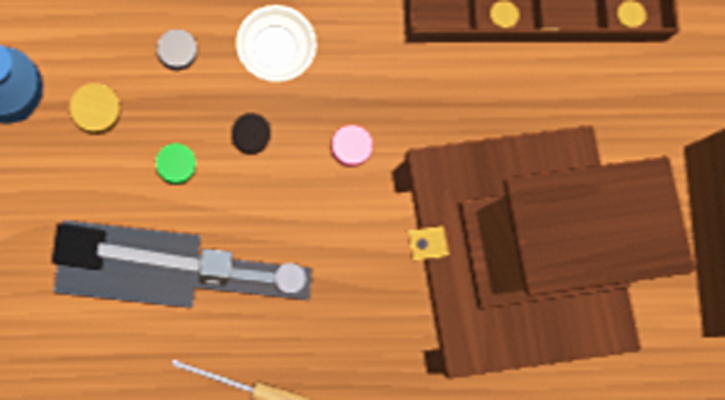

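The crop confirms the black disc at crop (250,133), which is top pixel (290,184), with green, pink, grey and brass around it. Pad ≈ (0.688, 0.043), saddle ≈ (0.505, 0.003), lift stud ≈ (0.5375, -0.161). All heights agree with the description. Next I go above the pad with the fingers closing along 45°, which avoids the neighbours.

```bash
python3 -m crank '[{"travel":[0,0,0],"spin":7.7,"fingers":100},{"travel":[0,0,0],"spin":7.7,"fingers":100},{"travel":[0,0,0],"spin":7.6,"fingers":100},{"travel":[-5,-0.6,0],"spin":0,"fingers":100},{"travel":[-5,-0.6,0],"spin":0,"fingers":100},{"travel":[-5,-0.6,0],"spin":0,"fingers":100},{"travel":[-5,-0.6,0],"spin":0,"fingers":100},{"travel":[-5,-0.6,0],"spin":0,"fingers":100},{"travel":[-5,-0.6,0],"spin":0,"fingers":100},{"travel":[-5,-0.6,0],"spin":0,"fingers":100}]' && python3 -m crank '[{"travel":[-5,-0.6,0],"spin":0,"fingers":100},{"travel":[-5,-0.6,0],"spin":0,"fingers":100},{"travel":[-5,-0.6,0],"spin":0,"fingers":100},{"travel":[-5,-0.6,0],"spin":0,"fingers":100},{"travel":[-5,-0.6,0],"spin":0,"fingers":100},{"travel":[-5,-0.6,0],"spin":0,"fingers":100},{"travel":[-5,-0.6,3],"spin":0,"fingers":100},{"travel":[-1,-0.6,3],"spin":0,"fingers":100},{"travel":[0,0,0],"spin":0,"fingers":100},{"travel":[0,0,0],"spin":0,"fingers":100}]'
cat >> h.py <<'E'
def tool(o):
    R=cv2.Rodrigues(np.array(o["orientation"]))[0]; return R,np.array(o["ee_pos"])
def to(o,target):   # world target for TCP -> tool-axis travel, cm
    R,p=tool(o); return (R.T@(np.array(target)-p)*100).round(2), "yangle",np.degrees(np.arctan2(R[1,1],R[0,1])).round(2)
E
cat > look.py <<'E'
import sys
from h import *
o=robot.get_obs(); c=cam("wrist"); im,D=robot.snapshot("wrist"); cv2.imwrite(f"pics/{sys.argv[1]}.png",im); P=cloud(c,D)
np.savez("w.npz",im=im,D=D,K=c[0],R=c[1],t=c[2])
print(o["ee_pos"],o["joint_positions"].round(2),o["ft_force"].round(1))
hsv=cv2.cvtColor(im,cv2.COLOR_BGR2HSV).astype(int)
m=(hsv[...,2]<60)&(P[...,2]>float(sys.argv[2]))&(P[...,2]<float(sys.argv[3]))&(D>0)
k,l,s,ce=cv2.connectedComponentsWithStats(m.astype(np.uint8))
for i in range(1,k):
    if s[i,4]>300:
        (u,v),r=cv2.minEnclosingCircle(np.argwhere(l==i)[:,::-1].astype(np.float32)); q=P[l==i]
        print("black",ce[i].round(1),s[i,4],"mean",q.mean(0).round(4),"span",np.ptp(q,0).round(3),"ray",ray(c,*ce[i],np.median(q[:,2])).round(4))
E
python3 look.py w1 0.012 0.03; python3 -c "
from h import *
print(to(robot.get_obs(),[.688,.043,.15]))"
```

```text
time_s: 1.35
ee_pos: [0.4606, 0.3259, 0.2531]
orientation: [-1.196, -2.905, 0.001]
ft_force: [0.5, 0.6, -0.5]
grip_width: 0.085
finger_force: 0.0
time_s: 2.6
ee_pos: [0.6818, 0.0412, 0.1944]
orientation: [1.194, 2.905, 0.002]
ft_force: [0.5, 0.2, -0.0]
grip_width: 0.0854
finger_force: 0.0
[0.68184727 0.04116317 0.19436287] [-0.47  0.46  0.48  1.47 -0.22  1.26  0.82] [ 0.5  0.2 -0. ]
black [279.8 190.9] 1823 mean [0.6874 0.0426 0.0194] span [0.049 0.049 0.01 ] ray [0.6873 0.0427 0.0195]
(array([-0.3 ,  0.52,  4.49]), 'yangle', np.float64(45.34))
```

View pics/w1.png

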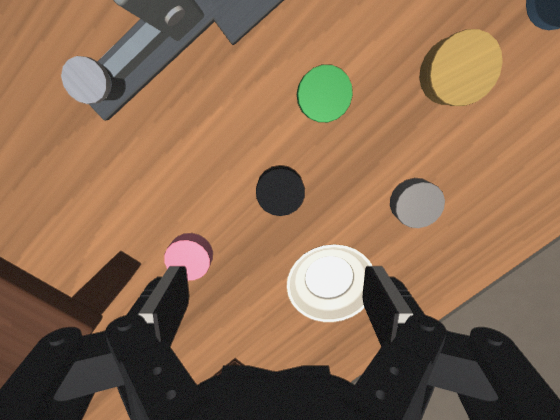

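The wrist view shows the black pad at (280,191), measured at (0.6873, 0.0427) with a 49 mm span and top at 19.5 mm. Both finger sides are free. Now I descend and grip.

```bash
python3 -m crank '[{"travel":[-0.28,0.5,5],"spin":0,"fingers":100},{"travel":[0,0,4],"spin":0,"fingers":100},{"travel":[0,0,4],"spin":0,"fingers":100},{"travel":[0,0,2.5],"spin":0,"fingers":100},{"travel":[0,0,1.3],"spin":0,"fingers":100},{"travel":[0,0,0],"spin":0,"fingers":100},{"travel":[0,0,0],"spin":0,"fingers":50},{"travel":[0,0,0],"spin":0,"fingers":40},{"travel":[0,0,0],"spin":0,"fingers":30},{"travel":[0,0,0],"spin":0,"fingers":30}]' && python3 -m crank '[{"travel":[0,0,0],"spin":0,"fingers":30},{"travel":[0,0,0],"spin":0,"fingers":30},{"travel":[0,0,-2],"spin":0,"fingers":30},{"travel":[0,0,-4],"spin":0,"fingers":30},{"travel":[0,0,-4],"spin":0,"fingers":30},{"travel":[0,0,-2],"spin":0,"fingers":30},{"travel":[0,0,0],"spin":0,"fingers":30},{"travel":[0,0,0],"spin":0,"fingers":30}]'
python3 - <<'E'
from h import *
o=robot.get_obs(); c=cam("top"); im,D=robot.snapshot("top"); P=cloud(c,D)
# saddle & jack axis by rays onto known heights, from saved top/scene
for n in("top","scene"):
    d=np.load(n+"0.npz"); c0=(d["K"],d["R"],d["t"]); 
    if n=="top": pts=[((304.6,240.7),.05),((275.5,235.2),.12),((220.9,228.3),.135),((289.3,183.1),.02)]
    else: pts=[((219.5,225.9),.05),((251.3,193.9),.12),((304.9,163.9),.135),((280.1,276.8),.015)]
    print(n,[ray(c0,*p,z).round(4)[:2] for p,z in pts])
print(to(o,[.5045,.003,.15]),o["ee_pos"])
E
```

```text
time_s: 3.9
ee_pos: [0.6883, 0.0415, 0.0272]
orientation: [1.195, 2.903, 0.002]
ft_force: [-1.8, 0.5, 8.1]
grip_width: 0.0477
finger_force: 61.3
time_s: 4.9
ee_pos: [0.6864, 0.0415, 0.1437]
orientation: [-1.195, -2.903, 0.002]
ft_force: [-0.3, -0.7, -0.9]
grip_width: 0.0476
finger_force: 61.8
top [array([0.5047, 0.0039]), array([0.514 , 0.0916]), array([0.5326, 0.2403]), array([0.6869, 0.0435])]
scene [array([0.5066, 0.0023]), array([0.5203, 0.0892]), array([0.5358, 0.2401]), array([0.689 , 0.0427])]
(array([ 10.21, -15.54,  -0.59]), 'yangle', np.float64(45.25)) [0.68637538 0.0415171  0.14370174]
```

```bash
python3 -m crank '[{"travel":[1,-4,-0.5],"spin":0,"fingers":30},{"travel":[1,-4,0],"spin":0,"fingers":30},{"travel":[1,-4,0],"spin":0,"fingers":30},{"travel":[1,-3.5,0],"spin":0,"fingers":30},{"travel":[0,0,0],"spin":0,"fingers":30},{"travel":[0,0,0],"spin":0,"fingers":30}]'
python3 look.py w2 0.012 0.03; python3 - <<'E'
from h import *
d=np.load("w.npz"); c=(d["K"],d["R"],d["t"]); P=cloud(c,d["D"]); im=d["im"]
hsv=cv2.cvtColor(im,cv2.COLOR_BGR2HSV).astype(int)
for zl,zh,nm in((.044,.056,"saddle"),(.114,.126,"post")):
    m=(P[...,2]>zl)&(P[...,2]<zh)&(hsv[...,1]<80)&(d["D"]>0)
    k,l,s,ce=cv2.connectedComponentsWithStats(m.astype(np.uint8))
    for i in range(1,k):
        if s[i,4]>200: q=P[l==i]; print(nm,ce[i].round(1),s[i,4],q.mean(0).round(4),np.ptp(q,0).round(3),((q.min(0)+q.max(0))/2).round(4))
print(to(robot.get_obs(),[.5055,.003,.15]))
E
```

```text
time_s: 5.7
ee_pos: [0.5497, -0.04, 0.1497]
orientation: [-1.195, -2.905, 0.0]
ft_force: [0.3, 0.0, -1.1]
grip_width: 0.0479
finger_force: 61.8
[ 0.54974194 -0.0400068   0.14969833] [-0.47  0.23  0.52  1.86 -0.13  1.09  0.9 ] [ 0.3  0.  -1.1]
black [ 48.7 186.3] 439 mean [ 0.4059 -0.1641  0.0212] span [0.026 0.004 0.018] ray [ 0.4058 -0.1641  0.0213]
saddle [358.9  61.1] 239 [0.5126 0.0741 0.0502] [0.028 0.006 0.012] [0.5132 0.0752 0.05  ]
saddle [271.4 131.7] 2040 [0.5042 0.0019 0.0495] [0.035 0.036 0.005] [0.5047 0.0016 0.0488]
post [428.3  26.9] 4642 [0.5169 0.0865 0.1191] [0.033 0.035 0.008] [0.5152 0.0894 0.118 ]
(array([ 6.18, -0.09, -0.02]), 'yangle', np.float64(45.29))
```

View pics/w2.png

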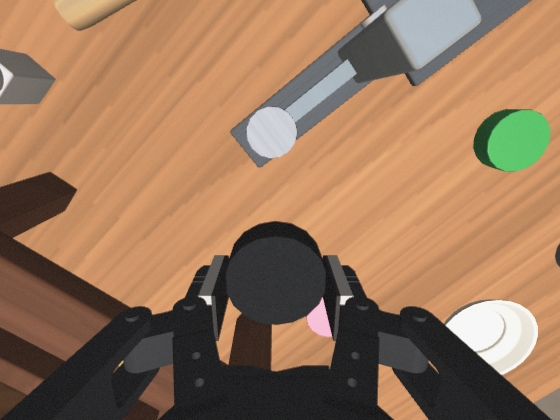

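The wrist view shows the saddle at (271,132), measured at (0.5045, 0.0017), and the pad held flat at (276,273). Next I locate the pad in the hand.

```bash
python3 - <<'E'
from h import *
d=np.load("w.npz"); c=(d["K"],d["R"],d["t"]); P=cloud(c,d["D"]); o=robot.get_obs()
Z=P[250:315,240:315,2]; print(np.percentile(Z,[5,50,95]))
zt=np.median(Z)
m=(abs(P[...,2]-zt)<.004)&(np.hypot(P[...,0]-.55,P[...,1]+.04)<.032); q=P[m]
print(q.mean(0),(q.min(0)+q.max(0))/2,np.ptp(q,0))
# top rim of circle (front edge) at pixel col 276: row ~ 222 is underside rim; left/right by fingers
R,p=tool(o); L=(q-p)@R; print("tool frame ranges",L.min(0),L.max(0))
b=(hsv:=cv2.cvtColor(d["im"],cv2.COLOR_BGR2HSV))[...,2]
col=b[200:260,276]; print(col.tolist())
E
```

```text
[0.1412206  0.14215478 0.14305509]
[ 0.54865563 -0.03831777  0.14207975] [ 0.54843398 -0.03792905  0.1421548 ] [0.05461334 0.05365076 0.00797992]
tool frame ranges [-0.02531234 -0.03030624  0.00364777] [0.0250368  0.02992101 0.01162358]
[216, 217, 218, 218, 218, 220, 221, 221, 222, 220, 220, 221, 220, 220, 220, 219, 216, 215, 214, 213, 214, 107, 24, 32, 28, 28, 31, 35, 29, 28, 25, 36, 30, 27, 35, 37, 38, 48, 54, 55, 57, 56, 54, 54, 56, 52, 52, 52, 54, 53, 56, 57, 55, 51, 55, 56, 53, 53, 55, 54]
```

```bash
python3 -m crank '[{"travel":[3,-0.1,0],"spin":0,"fingers":30},{"travel":[3.1,-0.1,0],"spin":0,"fingers":30},{"travel":[0,0,3],"spin":0,"fingers":30},{"travel":[0,0,2.5],"spin":0,"fingers":30},{"travel":[0,0,1.2],"spin":0,"fingers":30},{"travel":[0,0,0.4],"spin":0,"fingers":30},{"travel":[0,0,0],"spin":0,"fingers":30},{"travel":[0,0,0],"spin":0,"fingers":30}]'; python3 -c "
from h import *
print(to(robot.get_obs(),[.505,.0012,.0777]))"
```

```text
time_s: 6.75
ee_pos: [0.5056, 0.0011, 0.0801]
orientation: [1.196, 2.904, 0.001]
ft_force: [0.3, -0.2, -0.6]
grip_width: 0.0477
finger_force: 61.8
(array([ 0.05, -0.03,  0.24]), 'yangle', np.float64(45.24))
```

```bash
python3 -m crank '[{"travel":[0,0,0.25],"spin":0,"fingers":30},{"travel":[0,0,0],"spin":0,"fingers":30},{"travel":[0,0,0],"spin":0,"fingers":60},{"travel":[0,0,0],"spin":0,"fingers":85},{"travel":[0,0,0],"spin":0,"fingers":85},{"travel":[0,0,0],"spin":0,"fingers":100},{"travel":[0,0,-2],"spin":0,"fingers":100},{"travel":[0,0,-4],"spin":0,"fingers":100},{"travel":[0,0,-4],"spin":0,"fingers":100},{"travel":[-4,0,-2],"spin":0,"fingers":100}]'
cat > chk.py <<'E'
import sys
from h import *
n=sys.argv[1]; c=cam(n); im,D=robot.snapshot(n); P=cloud(c,D); cv2.imwrite(f"pics/{sys.argv[2]}.png",im)
hsv=cv2.cvtColor(im,cv2.COLOR_BGR2HSV).astype(int); V=hsv[...,2]; S=hsv[...,1]
def comp(m,nm,a=40):
    k,l,s,ce=cv2.connectedComponentsWithStats(m.astype(np.uint8))
    for i in range(1,k):
        if s[i,4]>a:
            q=P[l==i]; print(nm,ce[i].round(1),s[i,4],"mean",q.mean(0).round(4),"mid",((q.min(0)+q.max(0))/2).round(4),"span",np.ptp(q,0).round(3))
ok=(D>0)&(P[...,0]>.4)&(P[...,0]<.65)&(P[...,1]>-.2)&(P[...,1]<.3)
comp(ok&(V<75)&(P[...,2]>.058)&(P[...,2]<.080),"pad")
comp(ok&(V<75)&(P[...,2]>.110)&(P[...,2]<.15),"paddle")
comp(ok&(S<90)&(V>75)&(P[...,2]>.112)&(P[...,2]<.127),"post")
comp(ok&(S<90)&(V>75)&(P[...,2]>.044)&(P[...,2]<.052),"saddle")
comp(ok&(hsv[...,0]>17)&(hsv[...,0]<32)&(S>130)&(P[...,2]>.1)&(P[...,2]<.13),"tab")
E
python3 chk.py wrist w3; python3 chk.py top t3;python3 -c "
from h import *
o=robot.get_obs();print(to(o,[.515,.0903,.19]),o['ee_pos'])"
```

```text
time_s: 8.0
ee_pos: [0.5337, -0.0252, 0.1992]
orientation: [1.19, 2.906, 0.005]
ft_force: [0.5, 0.3, -0.3]
grip_width: 0.0855
finger_force: 0.0
pad [346.3  95.1] 221 mean [0.5109 0.0747 0.0696] mid [0.5128 0.0783 0.069 ] span [0.028 0.012 0.022]
pad [273.2 156.2] 2829 mean [0.5049 0.0018 0.0694] mid [0.5057 0.0013 0.0654] span [0.049 0.049 0.013]
pad [ 60.9 215.2] 517 mean [ 0.4118 -0.1655  0.0689] mid [ 0.4108 -0.1736  0.069 ] span [0.022 0.024 0.022]
pad [256.1 337.1] 457 mean [ 0.6225 -0.139   0.0688] mid [ 0.6256 -0.1471  0.069 ] span [0.026 0.026 0.022]
paddle [364.3  83.9] 136 mean [0.5077 0.0796 0.1128] mid [0.5124 0.0885 0.1133] span [0.027 0.033 0.007]
paddle [ 69.5 320.4] 722 mean [ 0.4783 -0.1961  0.12  ] mid [ 0.4822 -0.1958  0.1206] span [0.04  0.007 0.017]
post [388.2  78.8] 2903 mean [0.5145 0.0903 0.1192] mid [0.5152 0.0905 0.1177] span [0.033 0.036 0.008]
pad [306.1 240.3] 208 mean [0.5038 0.0017 0.0709] mid [0.5046 0.0019 0.0695] span [0.046 0.046 0.012]
paddle [220.9 228.4] 298 mean [0.5323 0.2401 0.136 ] mid [0.5323 0.2395 0.1355] span [0.045 0.052 0.029]
post [235.  230.3] 62 mean [0.5288 0.203  0.1192] mid [0.5296 0.2017 0.1195] span [0.017 0.035 0.014]
post [275.5 235. ] 128 mean [0.5143 0.0915 0.1209] mid [0.5146 0.0929 0.1193] span [0.028 0.033 0.014]
(array([10.01,  7.01,  0.94]), 'yangle', np.float64(45.07)) [ 0.53631627 -0.02998273  0.19965677]
```

The pad lies flat on the saddle: pad (0.505, 0.002), top at 0.070, saddle (0.5045, 0.0017). Jack yaw ≈ -96.6°. Now I go to the post and align the grip.

```bash
python3 -m crank '[{"travel":[5,3.5,0],"spin":0,"fingers":100},{"travel":[5,3.5,0.5],"spin":0,"fingers":100},{"travel":[0,0,0],"spin":10.3,"fingers":100},{"travel":[0,0,0],"spin":10.3,"fingers":100},{"travel":[0,0,0],"spin":10.3,"fingers":100},{"travel":[0,0,0],"spin":10.3,"fingers":100},{"travel":[0,0,0],"spin":10.3,"fingers":100},{"travel":[0,0,0],"spin":0,"fingers":100},{"travel":[0,0,0],"spin":0,"fingers":100}]'; python3 -c "
from h import *
o=robot.get_obs();print(to(o,[.5148,.0904,.101]),o['joint_positions'].round(2))"
```

```text
time_s: 9.22
ee_pos: [0.5114, 0.0931, 0.1916]
orientation: [-2.335, -2.102, 0.001]
ft_force: [0.7, 0.1, -0.4]
grip_width: 0.0853
finger_force: 0.0
(array([-0.23,  0.37,  9.06]), 'yangle', np.float64(-6.02)) [-0.73  0.11  0.5   1.88 -0.06  1.16 -0.31]
```

```bash
python3 -m crank '[{"travel":[-0.2,0.35,3],"spin":0.5,"fingers":100},{"travel":[0,0,3],"spin":0,"fingers":100},{"travel":[0,0,2],"spin":0,"fingers":100},{"travel":[0,0,1],"spin":0,"fingers":100},{"travel":[0,0,0],"spin":0,"fingers":60},{"travel":[0,0,0],"spin":0,"fingers":40},{"travel":[0,0,0],"spin":0,"fingers":20},{"travel":[0,0,0],"spin":0,"fingers":20},{"travel":[0,0,0],"spin":0,"fingers":20},{"travel":[0,0,0],"spin":0,"fingers":20}]'; python3 chk.py top t4;  python3 -c "
from h import *
o=robot.get_obs();print(to(o,[.5258,-.0723,.101]),o['joint_positions'].round(2))"
```

```text
time_s: 10.48
ee_pos: [0.515, 0.0908, 0.1026]
orientation: [-2.348, -2.087, -0.001]
ft_force: [-3.9, -0.2, 6.3]
grip_width: 0.0295
finger_force: 59.5
paddle [221. 228.] 298 mean [0.5331 0.2398 0.1363] mid [0.5333 0.2397 0.1351] span [0.047 0.052 0.028]
post [235.3 230.2] 66 mean [0.5291 0.2024 0.1197] mid [0.5294 0.2017 0.1195] span [0.016 0.035 0.015]
tab [361.1 226.8] 155 mean [ 0.5356 -0.1484  0.117 ] mid [ 0.5352 -0.1487  0.1164] span [0.035 0.045 0.014]
(array([-16.07,   2.99,   0.15]), 'yangle', np.float64(-6.75)) [-0.7   0.23  0.49  1.97 -0.13  0.98 -0.26]
```

```bash
python3 -m crank '[{"travel":[0,0,-0.1],"spin":0,"fingers":20},{"travel":[0,0,0],"spin":-1.2,"fingers":20},{"travel":[0,0,0],"spin":-2,"fingers":20},{"travel":[0,0,0],"spin":-2,"fingers":20},{"travel":[0,0,0],"spin":-2,"fingers":20},{"travel":[0,0,0],"spin":-2,"fingers":20},{"travel":[0,0,0],"spin":-2,"fingers":20},{"travel":[0,0,0],"spin":-2,"fingers":20},{"travel":[0,0,0],"spin":-1,"fingers":20},{"travel":[0,0,0],"spin":0,"fingers":20}]' && python3 -m crank '[{"travel":[-0.3,0,0],"spin":0,"fingers":20},{"travel":[-0.7,0,0],"spin":0,"fingers":20},{"travel":[-1,0,0],"spin":0,"fingers":20},{"travel":[-1,0,0],"spin":0,"fingers":20},{"travel":[-1,0,0],"spin":0,"fingers":20},{"travel":[-1,0,0],"spin":0,"fingers":20},{"travel":[-1,0,0],"spin":0,"fingers":20},{"travel":[-1,0,0],"spin":0,"fingers":20},{"travel":[-0.6,0,0],"spin":0,"fingers":20},{"travel":[-0.3,0,0],"spin":0,"fingers":20}]'
python3 chk.py top t5; python3 chk.py scene s5; python3 -c "
from h import *
o=robot.get_obs();print(to(o,[.5258,-.0723,.101]),o['joint_positions'].round(2))"
```

```text
time_s: 11.78
ee_pos: [0.5147, 0.0906, 0.1027]
orientation: [-2.072, -2.361, 0.001]
ft_force: [0.6, -0.4, -6.1]
grip_width: 0.0294
finger_force: 59.8
time_s: 13.02
ee_pos: [0.5252, 0.0119, 0.1028]
orientation: [2.073, 2.36, -0.0]
ft_force: [0.3, 1.1, -8.0]
grip_width: 0.0296
finger_force: 59.7
paddle [249.7 237.7] 301 mean [0.5061 0.1618 0.1366] mid [0.507  0.1612 0.136 ] span [0.048 0.054 0.028]
post [264.  236.1] 61 mean [0.5119 0.1232 0.1193] mid [0.5109 0.1232 0.1191] span [0.015 0.033 0.014]
tab [361.7 226.9] 144 mean [ 0.5354 -0.15    0.1167] mid [ 0.5353 -0.1503  0.115 ] span [0.035 0.041 0.015]
pad [224.4 229.7] 47 mean [ 0.5338 -0.0011  0.0686] mid [5.311e-01 2.000e-04 6.910e-02] span [0.024 0.01  0.022]
pad [199.1 249.5] 351 mean [ 0.5431 -0.0779  0.0691] mid [ 0.5398 -0.0769  0.0668] span [0.05  0.047 0.018]
pad [196.8 298.5] 59 mean [ 0.6421 -0.1494  0.0685] mid [ 0.6402 -0.1484  0.0687] span [0.01  0.025 0.021]
paddle [272.6 172.5] 340 mean [0.5094 0.1614 0.1351] mid [0.5083 0.1608 0.1321] span [0.047 0.051 0.031]
paddle [233.2 216.6] 113 mean [0.5563 0.0117 0.1349] mid [0.5574 0.0153 0.1311] span [0.045 0.034 0.037]
post [261.8 184.1] 86 mean [0.5116 0.1271 0.1193] mid [0.5097 0.1241 0.1192] span [0.02  0.04  0.014]
post [222. 214.] 78 mean [0.5251 0.0022 0.119 ] mid [0.5249 0.0031 0.1186] span [0.036 0.017 0.013]
tab [168.2 252.9] 257 mean [ 0.5364 -0.1471  0.1156] mid [ 0.535  -0.1463  0.1149] span [0.039 0.043 0.014]
(array([-8.34, -1.02,  0.19]), 'yangle', np.float64(7.41)) [-0.56  0.23  0.51  1.96 -0.13  0.98  0.14]
```

View pics/s5.png

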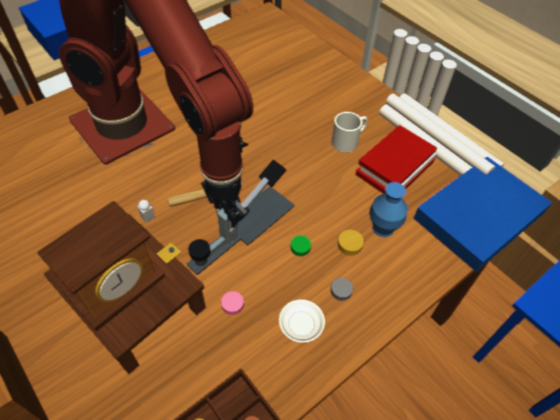

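The scene view shows the jack gripped at the post around (230,205), the pad still on the saddle at (199,249), and the stand and tab undisturbed at (168,253). Now I slide it in under the stud.

```bash
python3 -m crank '[{"travel":[-0.4,-0.05,0],"spin":0,"fingers":20},{"travel":[-0.9,-0.1,0],"spin":0,"fingers":20},{"travel":[-1,-0.15,0],"spin":0,"fingers":20},{"travel":[-1,-0.15,0],"spin":0,"fingers":20},{"travel":[-1,-0.15,0],"spin":0,"fingers":20},{"travel":[-1,-0.15,0],"spin":0,"fingers":20},{"travel":[-1,-0.15,0],"spin":0,"fingers":20},{"travel":[-1,-0.15,0],"spin":0,"fingers":20},{"travel":[-0.8,-0.05,0],"spin":0,"fingers":20},{"travel":[-0.5,0,0],"spin":0,"fingers":20}]' && python3 -m crank '[{"travel":[0,0,0],"spin":0,"fingers":20},{"travel":[0,0,0],"spin":0,"fingers":20}]'
python3 chk.py top t6; python3 chk.py scene s6; python3 -c "
from h import *
o=robot.get_obs();print(to(o,[.5258,-.0723,.101]),o['joint_positions'].round(2))"
```

```text
time_s: 14.38
ee_pos: [0.5254, -0.075, 0.1028]
orientation: [2.073, 2.36, -0.0]
ft_force: [-0.3, 1.0, -7.8]
grip_width: 0.0293
finger_force: 59.8
time_s: 14.62
ee_pos: [0.5255, -0.0744, 0.1029]
orientation: [2.072, 2.361, 0.0]
ft_force: [-0.9, -1.4, -6.9]
grip_width: 0.0293
finger_force: 59.9
paddle [281.3 237.2] 281 mean [0.5065 0.0764 0.137 ] mid [0.5064 0.074  0.1346] span [0.047 0.055 0.03 ]
post [295.  235.9] 64 mean [0.5116 0.0377 0.1197] mid [0.5113 0.0361 0.1194] span [0.018 0.037 0.015]
pad [196.6 298.5] 57 mean [ 0.6422 -0.1499  0.0693] mid [ 0.6401 -0.1482  0.0689] span [0.011 0.025 0.022]
paddle [243.7 189.9] 365 mean [0.5098 0.0756 0.135 ] mid [0.5089 0.0742 0.1307] span [0.048 0.052 0.034]
paddle [200.2 236.5] 105 mean [ 0.5562 -0.0755  0.1362] mid [ 0.5613 -0.074   0.1301] span [0.04  0.025 0.04 ]
post [232.  202.5] 94 mean [0.5123 0.0393 0.1188] mid [0.5114 0.0391 0.1195] span [0.02  0.035 0.015]
post [189.9 233.9] 72 mean [ 0.5261 -0.0847  0.119 ] mid [ 0.5252 -0.0842  0.1183] span [0.037 0.012 0.012]
tab [168.2 252.9] 255 mean [ 0.5364 -0.1471  0.1154] mid [ 0.5347 -0.1462  0.1153] span [0.042 0.043 0.014]
(array([0.19, 0.05, 0.19]), 'yangle', np.float64(7.46)) [-0.43  0.25  0.56  1.95 -0.16  0.98  0.33]
```

View pics/s6.png

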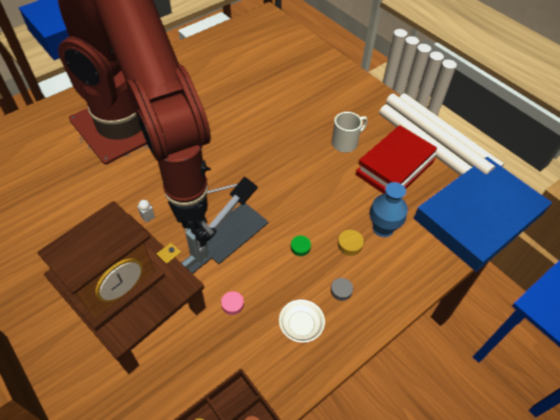

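The jack is in place, with saddle ≈ (0.537, -0.1635) and the stand unmoved. I release and go above the paddle.

```bash
python3 -m crank '[{"travel":[0,0,0.2],"spin":0,"fingers":20},{"travel":[0,0,0],"spin":0,"fingers":60},{"travel":[0,0,0],"spin":0,"fingers":100},{"travel":[0,0,0],"spin":0,"fingers":100},{"travel":[0,0,0],"spin":0,"fingers":100},{"travel":[0,0,-3],"spin":0,"fingers":100},{"travel":[0,0,-4],"spin":0,"fingers":100},{"travel":[0,0,-3],"spin":0,"fingers":50},{"travel":[5,0,0],"spin":0,"fingers":0},{"travel":[5,0.2,0],"spin":0,"fingers":0}]' && python3 -m crank '[{"travel":[5,0,0],"spin":0,"fingers":0},{"travel":[0,0,0],"spin":0,"fingers":0},{"travel":[0,0,0],"spin":0,"fingers":0}]'
python3 chk.py top t7; python3 chk.py wrist w7; python3 chk.py scene s7; python3 -c "
from h import *
o=robot.get_obs();print(to(o,[.5075,.0785,.16]),o['ee_pos'],o['joint_positions'].round(2))"
```

```text
time_s: 15.98
ee_pos: [0.5144, 0.0258, 0.2014]
orientation: [2.074, 2.359, 0.002]
ft_force: [0.2, 0.6, -0.3]
grip_width: 0.0322
finger_force: 0.0
time_s: 16.35
ee_pos: [0.508, 0.0741, 0.2008]
orientation: [2.072, 2.361, -0.0]
ft_force: [0.3, -0.8, -0.0]
grip_width: -0.0001
finger_force: 0.0
post [337.5 230.2] 71 mean [ 0.5262 -0.0809  0.1209] mid [ 0.5269 -0.0808  0.12  ] span [0.028 0.019 0.01 ]
tab [361.1 226.8] 156 mean [ 0.5356 -0.1483  0.1168] mid [ 0.5354 -0.1484  0.1166] span [0.035 0.045 0.017]
paddle [271.9 223.3] 4182 mean [0.5057 0.0806 0.137 ] mid [0.5063 0.0751 0.134 ] span [0.049 0.058 0.025]
post [275.3 366.3] 89 mean [ 0.5256 -0.0577  0.1166] mid [ 0.5259 -0.0582  0.1159] span [0.011 0.005 0.007]
pad [193.8 248.7] 42 mean [ 0.5341 -0.0863  0.0694] mid [ 0.531  -0.0829  0.0694] span [0.025 0.016 0.021]
pad [196.4 298.8] 58 mean [ 0.6423 -0.1506  0.069 ] mid [ 0.6406 -0.1489  0.0694] span [0.01  0.024 0.021]
paddle [243.5 190.2] 360 mean [0.5097 0.075  0.1343] mid [0.5081 0.0743 0.1317] span [0.046 0.051 0.032]
post [232.5 201.7] 95 mean [0.5114 0.0414 0.1192] mid [0.5092 0.0395 0.1195] span [0.021 0.034 0.015]
post [194.7 231.9] 188 mean [ 0.5279 -0.0734  0.1191] mid [ 0.5264 -0.0727  0.119 ] span [0.034 0.036 0.012]
tab [168.2 252.9] 257 mean [ 0.5364 -0.1471  0.1156] mid [ 0.5349 -0.1459  0.1145] span [0.041 0.043 0.014]
(array([0.54, 0.  , 4.08]), 'yangle', np.float64(7.31)) [0.50814943 0.07314938 0.20083823] [-0.65  0.09  0.45  1.88 -0.04  1.18 -0.06]
```

View pics/w7.png

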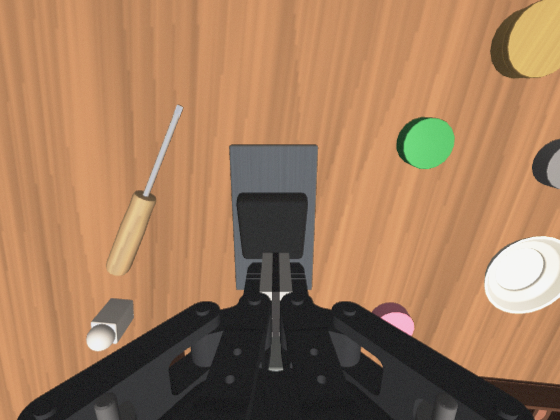

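The shut fingers are right over the paddle at (272,223), and the post at (0.526, -0.073) is standing flat. Trial stroke next.

```bash
python3 -m crank '[{"travel":[0.4,0,2.5],"spin":0,"fingers":0},{"travel":[0.1,0,1.5],"spin":0,"fingers":0},{"travel":[0.3,0,1],"spin":0,"fingers":0},{"travel":[0.3,0,1],"spin":0,"fingers":0},{"travel":[0.3,0,1],"spin":0,"fingers":0},{"travel":[0.2,0,1],"spin":0,"fingers":0},{"travel":[0.2,0,1],"spin":0,"fingers":0},{"travel":[0.1,0,1],"spin":0,"fingers":0},{"travel":[0,0,1],"spin":0,"fingers":0},{"travel":[0,0,0.7],"spin":0,"fingers":0}]' && python3 -m crank '[{"travel":[0,0,0.5],"spin":0,"fingers":0},{"travel":[0,0,0],"spin":0,"fingers":0},{"travel":[0,0,0],"spin":0,"fingers":0}]'; python3 chk.py scene s8
```

```text
time_s: 17.75
ee_pos: [0.5054, 0.0946, 0.0837]
orientation: [-2.071, -2.361, -0.001]
ft_force: [-4.3, 2.9, 9.5]
grip_width: -0.0001
finger_force: 4.6
time_s: 18.12
ee_pos: [0.5054, 0.0945, 0.0789]
orientation: [-2.071, -2.361, -0.001]
ft_force: [-4.5, 2.8, 8.1]
grip_width: 0.0
finger_force: 3.9
pad [249.5 206.4] 71 mean [0.5137 0.0874 0.0658] mid [0.51   0.0882 0.069 ] span [0.039 0.034 0.022]
pad [193.6 249. ] 41 mean [ 0.5341 -0.087   0.069 ] mid [ 0.5315 -0.0858  0.0689] span [0.024 0.01  0.022]
pad [195.  299.8] 56 mean [ 0.6425 -0.1542  0.0693] mid [ 0.6383 -0.1529  0.0699] span [0.015 0.026 0.02 ]
paddle [248.  189.7] 267 mean [0.5118 0.086  0.1299] mid [0.5091 0.0912 0.1301] span [0.118 0.03  0.04 ]
paddle [192.6 291.5] 50 mean [ 0.6477 -0.1569  0.1187] mid [ 0.6473 -0.1573  0.1195] span [0.005 0.032 0.016]
post [194.5 231.8] 184 mean [ 0.5279 -0.0738  0.1195] mid [ 0.528  -0.0733  0.1193] span [0.033 0.035 0.013]
tab [160.3 254.8] 92 mean [ 0.538  -0.1653  0.1281] mid [ 0.5359 -0.1629  0.1263] span [0.041 0.026 0.007]
```

View pics/s8.png

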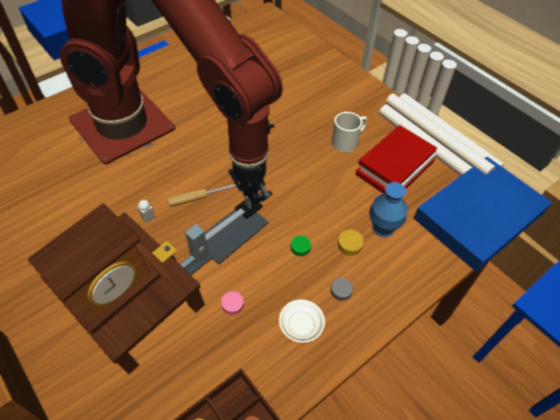

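The scene view shows the handle down, the stand tilted with its tab at (160,253), and the jack in place. I press the last millimetres and then let it up, following the arc.

```bash
python3 -m crank '[{"travel":[0,0,0.3],"spin":0,"fingers":0},{"travel":[0,0,0],"spin":0,"fingers":0},{"travel":[0,0,0],"spin":0,"fingers":0}]' && python3 -m crank '[{"travel":[0,0,-1],"spin":0,"fingers":0},{"travel":[0,0,-1],"spin":0,"fingers":0},{"travel":[0,0,-1],"spin":0,"fingers":0},{"travel":[-0.1,0,-1],"spin":0,"fingers":0},{"travel":[-0.2,0,-1],"spin":0,"fingers":0},{"travel":[-0.3,0,-1],"spin":0,"fingers":0},{"travel":[-0.3,0,-1],"spin":0,"fingers":0},{"travel":[-0.3,0,-1],"spin":0,"fingers":0},{"travel":[-0.3,0,-1],"spin":0,"fingers":0},{"travel":[-0.2,0,-2],"spin":0,"fingers":0}]' && python3 -m crank '[{"travel":[0,0,-1],"spin":0,"fingers":0},{"travel":[0,0,0],"spin":0,"fingers":0},{"travel":[0,0,0],"spin":0,"fingers":0}]'; python3 chk.py scene s9; python3 chk.py wrist w9
```

```text
time_s: 18.55
ee_pos: [0.5056, 0.0944, 0.0765]
orientation: [-2.071, -2.361, -0.002]
ft_force: [-5.2, 2.4, 13.6]
grip_width: 0.0002
finger_force: 7.2
time_s: 19.8
ee_pos: [0.5071, 0.0766, 0.1859]
orientation: [-2.072, -2.36, 0.002]
ft_force: [1.2, 0.8, -0.1]
grip_width: 0.0
finger_force: 0.0
time_s: 20.18
ee_pos: [0.5073, 0.0767, 0.1952]
orientation: [-2.072, -2.361, 0.001]
ft_force: [-1.4, -0.9, -0.7]
grip_width: -0.0001
finger_force: 0.0
pad [194.1 248.7] 46 mean [ 0.5351 -0.086   0.0703] mid [ 0.5314 -0.0829  0.069 ] span [0.025 0.016 0.021]
pad [196.8 298.6] 57 mean [ 0.6424 -0.1496  0.0686] mid [ 0.6401 -0.1491  0.069 ] span [0.009 0.024 0.022]
paddle [243.5 190.5] 353 mean [0.5102 0.0746 0.1342] mid [0.509  0.0741 0.1324] span [0.047 0.054 0.031]
post [231.8 202.5] 97 mean [0.5117 0.0393 0.1184] mid [0.5095 0.0366 0.1194] span [0.022 0.039 0.014]
post [194.6 231.8] 185 mean [ 0.5277 -0.0734  0.1191] mid [ 0.527  -0.0716  0.1187] span [0.031 0.038 0.013]
tab [168.2 252.9] 257 mean [ 0.5364 -0.1471  0.1156] mid [ 0.5351 -0.1454  0.1147] span [0.039 0.043 0.011]
paddle [272.3 228.5] 4001 mean [0.5053 0.0831 0.1379] mid [0.5064 0.0751 0.1342] span [0.049 0.058 0.024]
```

Everything returned to its place: tab, post and paddle read as before. Final stroke.

```bash
python3 -m crank '[{"travel":[0.1,0,2.2],"spin":0,"fingers":0},{"travel":[0.1,0,1.5],"spin":0,"fingers":0},{"travel":[0.3,0,1],"spin":0,"fingers":0},{"travel":[0.3,0,1],"spin":0,"fingers":0},{"travel":[0.3,0,1],"spin":0,"fingers":0},{"travel":[0.2,0,1],"spin":0,"fingers":0},{"travel":[0.2,0,1],"spin":0,"fingers":0},{"travel":[0.2,0,1],"spin":0,"fingers":0},{"travel":[0.1,0,1],"spin":0,"fingers":0},{"travel":[0,0,0.7],"spin":0,"fingers":0}]' && python3 -m crank '[{"travel":[0,0,0.5],"spin":0,"fingers":0},{"travel":[0,0,0.2],"spin":0,"fingers":0},{"travel":[0,0,0.1],"spin":0,"fingers":0},{"travel":[0,0,0],"spin":0,"fingers":0},{"travel":[0,0,0],"spin":0,"fingers":0},{"travel":[0,0,0],"spin":0,"fingers":0}]'; python3 chk.py scene s10
```

```text
time_s: 21.52
ee_pos: [0.5055, 0.0936, 0.0815]
orientation: [2.073, 2.36, -0.001]
ft_force: [-3.1, -3.4, 9.2]
grip_width: 0.0001
finger_force: 4.5
time_s: 22.28
ee_pos: [0.5057, 0.0934, 0.0754]
orientation: [2.074, 2.36, 0.0]
ft_force: [-10.8, -4.7, 29.2]
grip_width: -0.0002
finger_force: 14.3
pad [249.8 204.9] 47 mean [0.5128 0.089  0.0693] mid [0.508 0.094 0.069] span [0.027 0.021 0.021]
pad [197.6 247.2] 66 mean [ 0.5362 -0.0774  0.0697] mid [ 0.5307 -0.0722  0.0694] span [0.026 0.036 0.021]
pad [195.  299.8] 59 mean [ 0.6424 -0.1541  0.0687] mid [ 0.6379 -0.1533  0.069 ] span [0.014 0.025 0.022]
paddle [242.5 186.1] 192 mean [0.4963 0.0816 0.1314] mid [0.4938 0.0891 0.1306] span [0.086 0.028 0.039]
paddle [260.5 198.3] 75 mean [0.552  0.092  0.1332] mid [0.5467 0.094  0.13  ] span [0.043 0.016 0.039]
paddle [192.4 291.4] 55 mean [ 0.6476 -0.1572  0.1193] mid [ 0.6475 -0.1598  0.1194] span [0.005 0.037 0.017]
post [194.4 231.9] 188 mean [ 0.5277 -0.074   0.1191] mid [ 0.526  -0.0734  0.1184] span [0.035 0.034 0.012]
tab [158.3 255.5] 55 mean [ 0.537  -0.1695  0.1283] mid [ 0.5371 -0.1678  0.127 ] span [0.039 0.017 0.006]
```

```bash
python3 -m crank '[{"travel":[0,0,-0.1],"spin":0,"fingers":0},{"travel":[0,0,0],"spin":0,"fingers":0},{"travel":[0,0,0],"spin":0,"fingers":0},{"travel":[0,0,0],"spin":0,"fingers":0}]' && python3 -c "
from workcell import robot
print(robot.finish_job())"
```

```text
time_s: 22.82
ee_pos: [0.5056, 0.0934, 0.0759]
orientation: [2.074, 2.36, -0.0]
ft_force: [-7.6, -5.1, 22.1]
grip_width: 0.0003
finger_force: 10.9
the job is handed in; nothing more can be done
None
```

I handed the job in at 22.8 s of the 64 s allowed, with the handle held down on its stop and the stand lifted on the pad after one trial stroke; the hand-in returned no verdict, so I can't say whether it was judged a pass.

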